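# Hang the lift-off guard on the hand press

### The arm

A 6-joint arm with a two-finger parallel gripper is mounted at the origin on the work surface. World frame = base frame: x ahead of the robot, y to its left, z up, the work surface at z = 0. Lengths are in mm, angles in rad, forces in N, time in s.
With the tool pointing down it reaches from about 150 to 775 mm from the base axis. Payload 6.1 kg.
Tool frame: the origin (TCP) lies on the centre line of the jaws, within the pads' length; the fingertips stand 19 mm ahead of it and the grasp point (between the pads) is the TCP (bot.tcp_to_tips is the distance from the TCP to the fingertips, in mm); x points along the fingers, z is the direction in which the jaws open and shut, and the axes are right-handed (so a half turn about x gives the same grasp; the last joint's range is limited). The gripper opens to 85 mm and grips with 20 to 120 N. Pads are 22 mm wide; open, the fingers measure 114 mm over their backs; the gripper's body (76 mm by 85 mm) begins 54 mm behind the grasp point. The pads swing forward as they close: fully open they stand 13 mm farther back than shut.
Start: joints at [1.222, 0.126, -0.04, 1.405, 0, 1.571], TCP at [179.422, 493.372, 250.295] pointing down, gripper open.
Joint ranges: [-2.72, 2.72], [-0.95, 1.95], [-1.27, 1.35], [-1.78, 2.02], [-1.46, 1.47], [-3.14, 3.14]. Speed limits (rad/s): [2.39, 2.39, 3.01, 3.14, 3.14, 3.14].

### API

Orientations are given as a rotation vector (axis times angle).
In Python, from plant import bot gives the robot as it stands.
- The arm moves only by the tool step_arm, never from a script. Its argument "rows" is a list that holds one entry, the list of rows, each a list of 7 numbers: the closure, from 0 (fully open) to 1 (shut), then the shift along the world's x, y, z in m, then the turn, a rotation vector about the world's x, y, z in degrees. In form: [[[hand, dx, dy, dz, wx, wy, wz], ...]]. A call has 1 to 20 rows; each row is the pose to reach, as a shift and turn from the pose commanded when the call began; what a row does not reach only later rows make up. A row lasts 1/12 s, in which the tool goes at most 41.7 mm and 7.16 degrees, less where a joint would pass 70% of its speed; a pose out of reach is approached as far as the arm can. A call with a gripper value outside its range is refused whole. The fingers move at their own pace and stop on an object; the grip force is fixed at half the most. Time passes only in rows, so rows that repeat a pose let the fingers close. It gives the time, the measured TCP pose, the force and the opening at its end, in the units of the state.
- bot.read_state(): the state, without advancing time (a new reading comes with each control period).
- bot.snapshot(name): name is "scene" or "top" or "wrist"; returns a dict with "frame" (480x640x3 uint8, blue, green, red), "depth" (480x640 float32, mm along the optical axis (not along the pixel's ray), 0 where there is no reading), "fx", "fy", "cx", "cy" (pixels), "R" (3x3) and "t" (3): a world point X has camera coordinates R X + t. Camera axes: x right, y down, z forward; pixel columns grow to the right and rows downward; lengths in mm; the calibration is good to about 2 mm. A picture is of the moment at which its call begins.
- bot.finish_job(): hands the job in, once; it reports no verdict.
Trained networks look in a picture, given as the dict that the camera call returned (one of the last four; its "shot" number tells which), for a name from the list of things; names that differ only in an ending like _2 or _b are one class to them, and where a whole thing is asked for, a point or a joint stands for the part that bears it (a point fixed in the world has none). Each returns a list of dicts, best first, with "confidence" (0 to 1); they miss things now and then, are a little off and sometimes report something else, mostly with a low value. They report only what shows in the picture. A call takes as long as a camera call.
- bot.silhouettes(picture, thing): "region" (480x640 bool, what is visible of it) and "bbox" ([left, top, right, bottom] in pixels, round what is visible of it).
The state is a dict: "time": time; "joint_pos": joint angles; "dq": joint speeds; "effort": joint torques, N m; "ee_pos": TCP position; "eef_rot": TCP orientation; "contact_force": force on the tool from outside, world axes, zero at the start; "ft_torque": the same for the moment, N m; "finger_gap": finger opening in mm.
Only numpy, scipy, OpenCV 4.12 (cv2) and the standard library are available. Lean on these libraries where they do the work, as an engineer would, in place of code of your own. Each camera call takes 0.05 s, during which the arm holds its last target. There are 200 camera calls.

### The job

Take the amber-windowed guard by its yellow rail and hang it on the front of the cast iron hand press: lower it so that its two brass sockets go down over the two steel pintles together, until it sits fully home and upright, then let go of it. Lower it on rather than dropping it, and leave the green plate with the black rail where it stands.

Things in the scene. Friction and masses are not known exactly. Their poses are not given: they have to be found in the camera images.
- guard: Loose amber-windowed guard, 0.22 kg, standing upright: 142 long (own x), 95 high. Origin: centre of underside. At x = -55 and +55 two upright brass sockets, tubes open at both ends, 24 inside, 32 outside, z 0 to 40. Yellow grip rail on top: 84 long (x), 14 thick (y), 22 tall, centred over the origin at z = 84. Symmetric: may hang either way round. All mm.
- pintle_near (a point): Tip of one of the press's two fixed upright steel pintles, 110 mm apart: 36 mm tall, tapering from 16 mm diameter at the foot to 4 mm at the tip. This one is nearer the robot. The flat iron base the hung guard rests on lies 36 mm below the tip (20 mm above the shelf). The press's ram starts 130 mm left (+y) of the line of pintles and rises to 0.32 m.
- pintle_far (a point): Tip of the other, identical pintle, farther from the robot, at the same height. When the guard is home, its own x axis runs along the line between the pintles, one in each socket.
- blank: Leave alone: a loose green plate of the guard's outline (140 mm long along own x, 95 mm high) with a black rail and two solid square feet instead of sockets. Origin: centre of underside. It and the guard may be in either of two places about 200 mm apart.

How it is judged (in metres and radians):
At the end, for the whole second after the job is handed in: Both pintles stand in the guard's two sockets (each tip within 10 mm of its socket's axis, one in each, either way round) and reach at least 28 mm up into them (36 mm when fully home); the guard is upright within 10 degrees, at rest and released (((x of pintle_near in the frame of guard between 0.045 and 0.065 m and x of pintle_far in the frame of guard between -0.065 and -0.045 m) or (x of pintle_far in the frame of guard between 0.045 and 0.065 m and x of pintle_near in the frame of guard between -0.065 and -0.045 m)) and y of pintle_near in the frame of guard between -0.01 and 0.01 m and y of pintle_far in the frame of guard between -0.01 and 0.01 m and z of each of pintle_near, pintle_far in the frame of guard above 0.028 m and angle between guard's own z axis and vertical below 0.17 rad and linear speed of guard below 0.02 m/s); the robot touches nothing.
It fails at once if the green plate is moved by more than 30 mm (distance of blank from where it was at the start of the episode above 0.03 m).
It fails at once if the guard is dropped (out of the fingers and falling faster than 0.6 m/s, a fall of about 18 mm) (contact force between the fingers and guard below 0.1 N and linear speed of guard above 0.6 m/s).
It also fails if it takes over 43 s, if anything falls off the work surface, if the arm or the gripper's body presses on something with over 40 N, if the wrist force passes 120 N, or if a joint passes its speed limit or range.

## Working session

There is one attempt and no reset: what is moved stays moved. The work goes in short steps, Python scripts to look and compute and a tool call to move; the robot and the scene stay as the last step left them, time stands still between calls to the robot, and variables do not carry over. Pictures are saved under pics/ and viewed, about 8 in all and at most 12, crops included, and the job is handed in when it is done.

Besides the shell and the picture viewer there is one more tool, called after "Emit:" as name([rows], argument=value, ...), one row to a line, values as JSON. step_arm: Moves the arm, as the interface text tells. Its arguments: {"type":"object","properties":{"rows":{"type":"array"}},"required":["rows"]}

```bash
mkdir -p pics; cat > h.py <<'E'
import numpy as np, cv2
from plant import bot
def pts(s, m):
    v,u=np.nonzero(m&(s["depth"]>0)); d=s["depth"][v,u]
    c=np.stack([(u-s["cx"])*d/s["fx"],(v-s["cy"])*d/s["fy"],d],1)
    return (c-np.array(s["t"]))@np.array(s["R"]), u, v
E
python3 - <<'E'
from h import *
st=bot.read_state(); print(st)
a=bot.snapshot("scene"); b=bot.snapshot("top")
cv2.imwrite("pics/1.png",np.hstack([cv2.resize(a["frame"],(400,300)),cv2.resize(b["frame"],(400,300))])) if 0 else None
cv2.imwrite("pics/scene.png",a["frame"]);cv2.imwrite("pics/top.png",b["frame"])
for n,s in (("scene",a),("top",b)):
  print(n,s["fx"],"cam",-np.array(s["R"]).T@np.array(s["t"]))
  for th in ("guard","blank","pintle_near","pintle_far"):
    for d in bot.silhouettes(s,th)[:3]:
      p,u,v=pts(s,d["region"]); 
      print(th,d["confidence"],d["bbox"],p.shape, np.percentile(p,[2,50,98],axis=0).round().tolist() if len(p) else "")
E
```

```text
{'time': 0.0, 'joint_pos': array([ 1.22200273e+00,  1.26354609e-01, -4.06882438e-02,  1.40541950e+00,
       -8.29645585e-06,  1.57083125e+00]), 'dq': array([ 8.41937157e-04,  1.12999629e-03, -1.60574309e-03,  9.24716508e-05,
        8.35603421e-05,  1.59633870e-03]), 'effort': array([ 9.38176927e-04, -4.35913217e+01,  3.52923238e+01,  1.74790167e-02,
        3.80728648e-05,  6.45148148e-07]), 'ee_pos': array([179.28396278, 492.98951138, 249.5050583 ]), 'eef_rot': array([-0.9494965 ,  1.35566705,  0.94790462]), 'contact_force': array([ 0.69504146, -0.50530858, -0.19445436]), 'ft_torque': array([ 0.01648987,  0.01600936, -0.0290167 ]), 'finger_gap': 85.19516863782971}
scene 583.9495486318035 cam [1057.36650248 -283.79437591  930.65515445]
guard 0.74 [174.2, 237.0, 201.8, 325.7] (1498, 3) [[485.0, -349.0, -1.0], [568.0, -323.0, 39.0], [617.0, -291.0, 97.0]]
guard 0.55 [248.9, 179.8, 296.1, 256.9] (1411, 3) [[416.0, -164.0, 2.0], [500.0, -145.0, 41.0], [551.0, -122.0, 97.0]]
blank 0.75 [249.1, 178.6, 296.3, 254.8] (1417, 3) [[416.0, -164.0, 2.0], [500.0, -145.0, 40.0], [551.0, -122.0, 97.0]]
pintle_near 0.77 [390.2, 82.2, 638.6, 247.2] (15773, 3) [[488.0, 93.0, 10.0], [587.0, 246.0, 25.0], [647.0, 354.0, 307.0]]
pintle_far 0.7 [389.0, 82.7, 638.0, 250.5] (16035, 3) [[485.0, 93.0, 7.0], [587.0, 246.0, 24.0], [647.0, 356.0, 308.0]]
top 511.84162769448943 cam [ 520.53289788 -100.24282598  781.97846737]
guard 0.7 [469.9, 210.2, 519.0, 305.8] (2136, 3) [[484.0, -349.0, 3.0], [546.0, -319.0, 41.0], [611.0, -290.0, 95.0]]
blank 0.71 [351.6, 255.3, 388.6, 355.5] (1704, 3) [[410.0, -164.0, -2.0], [478.0, -143.0, 39.0], [546.0, -123.0, 95.0]]
pintle_near 0.87 [3.3, 174.7, 223.8, 305.2] (21354, 3) [[481.0, 91.0, 15.0], [561.0, 232.0, 19.0], [637.0, 333.0, 252.0]]
pintle_far 0.92 [0.3, 173.4, 225.7, 302.8] (21619, 3) [[480.0, 90.0, 10.0], [561.0, 232.0, 19.0], [639.0, 335.0, 252.0]]
```

View pics/scene.png

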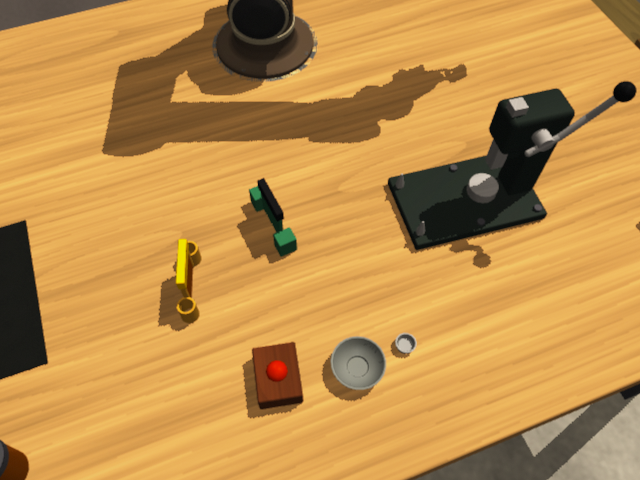

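View pics/top.png

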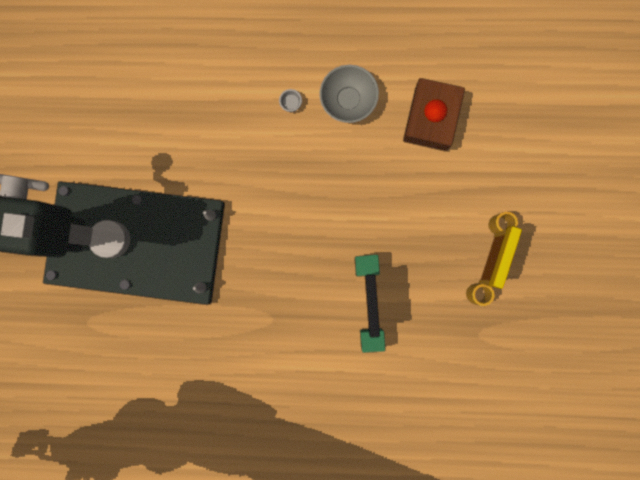

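The guard is at top px (495,258), with its sockets at (507,222) and (483,295). The blank is at (372,303). The pintles are at (210,213) and (200,287) in the top view, and (400,181) and (420,228) in the scene view. Next I'll measure the rail and the tips.

```bash
cat >> h.py <<'E'
def line(p):
    c=p[:,:2]; (w,h)=cv2.minAreaRect(c.astype(np.float32))[1]; r=cv2.minAreaRect(c.astype(np.float32))
    d=np.linalg.svd(c-c.mean(0),full_matrices=False)[2][0]
    return r[0],(w,h),np.degrees(np.arctan2(d[1],d[0]))%180
def yellow(s):
    h=cv2.cvtColor(s["frame"],cv2.COLOR_BGR2HSV)
    return (h[...,0]>24)&(h[...,0]<34)&(h[...,1]>180)&(h[...,2]>100)
def ray(s,u,v,z):
    R=np.array(s["R"]);o=-R.T@np.array(s["t"]);d=R.T@[(u-s["cx"])/s["fx"],(v-s["cy"])/s["fy"],1];return o+d*(z-o[2])/d[2]
E
python3 - <<'E'
from h import *
for n,tips in (("scene",[(400,181),(420,228)]),("top",[(210,213),(200,287)])):
  s=bot.snapshot(n)
  p,u,v=pts(s,yellow(s)); k=(p[:,2]>90)&(p[:,2]<100); print(n,k.sum(),line(p[k]),p[k,2].mean())
  for d in bot.silhouettes(s,"guard")[:1]:
    q,_,_=pts(s,d["region"]); q=q[(q[:,2]>36)&(q[:,2]<44)]; print("socktop",line(q))
  for a,b in tips:
    m=np.zeros((480,640),bool); m[b-14:b+15,a-14:a+15]=1
    p,u,v=pts(s,m); k=p[:,2]>28; print("tip",k.sum(),p[k].mean(0).round(1) if k.any() else 0, p[:,2].max()); 
    if k.any(): print("  top3",p[np.argsort(-p[:,2])[:4]].round(1).tolist(), u[np.argsort(-p[:,2])[:4]],v[np.argsort(-p[:,2])[:4]])
  c=s["frame"]; 
  a,b=np.mean(tips,0).astype(int)
  cv2.imwrite(f"pics/p_{n}.png",cv2.resize(c[b-55:b+55,a-40:a+40],None,fx=5,fy=5,interpolation=cv2.INTER_CUBIC)); print("crop org",a-40,b-55)
a=cv2.imread("pics/p_scene.png");b=cv2.imread("pics/p_top.png");cv2.imwrite("pics/pp.png",np.hstack([a,b]))
E
```

```text
scene 343 ((547.8939819335938, -319.87335205078125), (14.233519554138184, 81.96470642089844), np.float64(162.87981159718333)) 94.74666197507109
socktop ((549.6121826171875, -319.6569519042969), (30.62544059753418, 140.2080841064453), np.float64(158.75637351745263))
tip 71 [498.2 108.3  40.3] 57.95024795169955
  top3 [[497.2, 107.5, 58.0], [497.8, 109.2, 57.9], [497.1, 112.0, 55.6], [493.6, 109.5, 55.6]] [401 402 403 401] [175 175 175 174]
tip 75 [607.6  97.   40.7] 57.41956865250982
  top3 [[607.7, 99.6, 57.4], [605.6, 100.8, 56.9], [608.3, 97.6, 56.0], [603.7, 97.9, 55.8]] [424 424 423 422] [223 222 224 222]
crop org 370 149
top 553 ((547.0702514648438, -321.3620910644531), (13.11825180053711, 81.97801208496094), np.float64(162.69640894068718)) 92.81345522186245
socktop ((547.2446899414062, -321.2375183105469), (31.07475471496582, 141.4113006591797), np.float64(163.78392290641895))
tip 84 [601.9  95.1  39.8] 57.74888826032313
  top3 [[601.5, 95.7, 57.7], [603.2, 96.3, 55.5], [604.6, 97.9, 55.1], [603.2, 98.0, 54.7]] [205 205 204 204] [213 212 211 212]
tip 82 [493.9 105.9  40.2] 56.56137125491902
  top3 [[493.6, 109.2, 56.6], [492.2, 108.1, 55.1], [495.0, 108.3, 55.0], [495.0, 109.8, 54.9]] [193 194 194 193] [288 289 287 287]
crop org 165 195
```

View pics/pp.png

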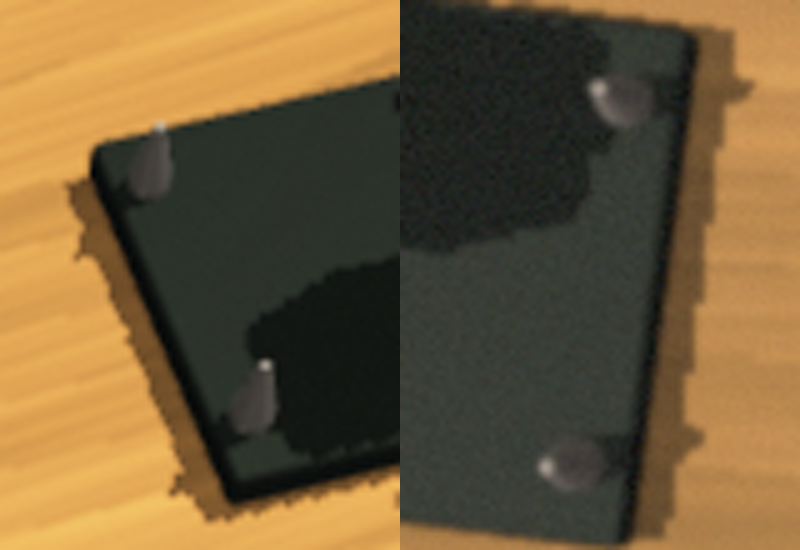

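```bash
python3 - <<'E'
from h import *
from scipy.spatial.transform import Rotation as Ro
st=bot.read_state(); print(Ro.from_rotvec(st["eef_rot"]).as_matrix().round(3))
s=bot.snapshot("scene");t=bot.snapshot("top")
for n,a,b in (("near",(402,174.6),(194,288.2)),("far",(423,222.4),(204.6,213))):
  print(n,ray(s,*a,56).round(1),ray(t,*b,56).round(1))
E
```

```text
[[-0.    -0.94   0.342]
 [ 0.     0.342  0.94 ]
 [-1.     0.     0.   ]]
near [495.8 110.5  56. ] [493.3 107.9  56. ]
far [605.2  99.1  56. ] [601.6  96.7  56. ]
```

Emit:
step_arm([
  [[0,0.018,-0.04,0,0,0,0],[0,0.034,-0.075,0,0,0,0],[0,0.05,-0.11,0,0,0,0],[0,0.066,-0.145,0,0,0,0],[0,0.082,-0.18,0,0,0,0],[0,0.098,-0.215,0,0,0,0],[0,0.114,-0.25,0,0,0,0],[0,0.13,-0.285,0,0,0,0],[0,0.146,-0.32,0,0,0,0],[0,0.162,-0.355,0,0,0,0],[0,0.178,-0.39,0,0,0,0],[0,0.194,-0.425,0,0,0,0],[0,0.21,-0.46,0,0,0,0],[0,0.226,-0.495,0,0,0,0],[0,0.242,-0.53,0,0,0,0],[0,0.258,-0.565,0,0,0,0],[0,0.274,-0.6,0,0,0,0],[0,0.29,-0.635,0,0,0,0],[0,0.306,-0.67,0,0,0,0],[0,0.322,-0.705,0,0,0,0]],
])

```text
time: 2.47
ee_pos: [501.8, -213.7, 250.4]
eef_rot: [-0.948, 1.354, 0.948]
contact_force: [1.0, 0.1, -0.4]
finger_gap: 85.5
```

Emit:
step_arm([
  [[0,0.016,-0.036,-0.01,0,0,1],[0,0.032,-0.072,-0.03,0,0,2],[0,0.046,-0.109,-0.05,0,0,3],[0,0.046,-0.109,-0.07,0,0,3],[0,0.046,-0.109,-0.07,0,0,3],[0,0.046,-0.109,-0.07,0,0,3]],
])

```text
time: 2.97
ee_pos: [546.4, -320.3, 178.8]
eef_rot: [-0.984, 1.337, 0.991]
contact_force: [-0.4, -0.0, 1.3]
finger_gap: 85.6
```

```bash
python3 - <<'E'
from h import *
from scipy.spatial.transform import Rotation as Ro
s=bot.snapshot("wrist")
st=bot.read_state(); M=Ro.from_rotvec(st["eef_rot"]).as_matrix(); print(st["ee_pos"],M[:,0],np.degrees(np.arctan2(M[1,2],M[0,2])))
p,u,v=pts(s,yellow(s)); k=(p[:,2]>88)&(p[:,2]<102); print(k.sum(),line(p[k]),p[k,2].mean(), u[k].mean(),v[k].mean())
cv2.imwrite("pics/w1.png",s["frame"])
E
```

```text
[ 547.04412691 -320.0272208   180.72070745] [-7.91028639e-04  7.38488505e-04 -9.99999414e-01] 73.02029950294354
1089 ((534.899658203125, -318.3914794921875), (10.552163124084473, 57.781349182128906), np.float64(162.96072655608097)) 95.06547615030873 319.31772268135904 241.1386593204775
```

View pics/w1.png

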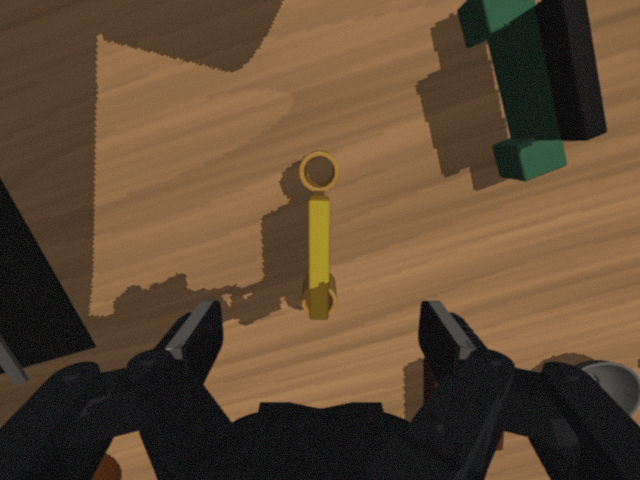

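The wrist view shows the rail at column 319, midway between the fingers at 205 and 435. It is parallel to the pads, and the blank is well clear at the upper right. Next I descend and grip.

Emit:
step_arm([
  [[0,0,-0.001,-0.03,0,0,0],[0,0,-0.001,-0.055,0,0,0],[0,0,-0.001,-0.075,0,0,0],[0,0,-0.001,-0.09,0,0,0],[0,0,-0.001,-0.096,0,0,0],[0,0,-0.001,-0.096,0,0,0],[1,0,-0.001,-0.096,0,0,0],[1,0,-0.001,-0.096,0,0,0],[1,0,-0.001,-0.096,0,0,0],[1,0,-0.001,-0.096,0,0,0],[1,0,-0.001,-0.096,0,0,0],[1,0,-0.001,-0.096,0,0,0],[1,0,-0.001,-0.096,0,0,0],[1,0,-0.001,-0.096,0,0,0],[1,0,-0.001,-0.096,0,0,0],[1,0,-0.001,-0.096,0,0,0]],
])

```text
time: 4.35
ee_pos: [547.7, -321.9, 84.9]
eef_rot: [-0.989, 1.335, 0.987]
contact_force: [-0.1, -0.5, 5.4]
finger_gap: 13.4
```

Emit:
step_arm([
  [[1,0,0,0.01,0,0,0],[1,0,0,0.03,0,0,0],[1,0,0,0.06,0,0,0],[1,0,0,0.09,0,0,0],[1,0,0,0.12,0,0,0],[1,0,0,0.14,0,0,0],[1,0,0.015,0.15,0,0,0],[1,0,0.045,0.15,0,0,1],[1,0,0.08,0.15,0,0,2],[1,0,0.115,0.15,0,0,3],[1,0,0.15,0.15,0,0,4],[1,0,0.185,0.15,0,0,5],[1,0,0.22,0.15,0,0,6],[1,0,0.255,0.15,0,0,7],[1,0,0.29,0.15,0,0,8],[1,0,0.325,0.15,0,0,9],[1,0.001,0.36,0.15,0,0,10],[1,0.002,0.39,0.15,0,0,11],[1,0.002,0.415,0.15,0,0,11],[1,0.002,0.425,0.15,0,0,11]],
])

```text
time: 6.02
ee_pos: [548.1, 106.9, 233.2]
eef_rot: [-1.133, 1.257, 1.137]
contact_force: [0.3, 0.2, -2.9]
finger_gap: 13.3
```

Emit:
step_arm([
  [[1,0,0,-0.02,0,0,0],[1,0,0,-0.045,0,0,0],[1,0,0,-0.06,0,0,0],[1,0,0,-0.065,0,0,0],[1,0,0,-0.065,0,0,0],[1,0,0,-0.065,0,0,0]],
])

```text
time: 6.52
ee_pos: [549.2, 103.2, 169.6]
eef_rot: [-1.132, 1.257, 1.132]
contact_force: [0.3, 0.7, -2.2]
finger_gap: 12.8
```

```bash
python3 - <<'E'
from h import *
from scipy.spatial.transform import Rotation as Ro
s=bot.snapshot("scene");t=bot.snapshot("top");w=bot.snapshot("wrist")
st=bot.read_state(); M=Ro.from_rotvec(st["eef_rot"]).as_matrix(); print(st["ee_pos"],st["finger_gap"],M[:,0].round(4),np.degrees(np.arctan2(M[1,2],M[0,2])))
for n,c in (("scene",s),("top",t),("wrist",w)):
  for d in bot.silhouettes(c,"guard")[:1]:
    q,u,v=pts(c,d["region"]); print(n,d["confidence"],d["bbox"],np.percentile(q,[3,50,97],axis=0).round(1).tolist())
    z0=np.percentile(q[:,2],99.5); 
    k=(abs(q[:,2]-(st["ee_pos"][2]-44))<5); print(" ring",k.sum(),line(q[k]) if k.sum()>5 else "")
cv2.imwrite("pics/w2.png",w["frame"])
a=s["frame"][80:280,340:580];b=t["frame"][130:330,120:360]
cv2.imwrite("pics/st2.png",np.hstack([cv2.resize(x,(400,333),interpolation=cv2.INTER_CUBIC) for x in (a,b)]))
E
```

```text
[550.05536249 103.31219073 170.63616158] 12.857337854083537 [ 2.e-03  4.e-04 -1.e+00] 83.99606804147679
scene 0.56 [396.7, 146.6, 437.6, 220.0] [[498.4, 84.3, 88.7], [580.6, 100.6, 120.5], [620.6, 111.4, 181.0]]
 ring 215 ((557.7075805664062, 104.14013671875), (31.445249557495117, 130.627197265625), np.float64(178.85922419120655))
top 0.8 [163.7, 194.3, 210.2, 299.3] [[483.8, 83.2, 85.5], [534.7, 100.5, 122.7], [615.5, 121.4, 179.2]]
 ring 431 ((549.4329223632812, 103.4166030883789), (30.971820831298828, 140.12640380859375), np.float64(173.70138697520227))
wrist 0.68 [287.6, 150.6, 352.3, 406.2] [[482.8, 95.1, 99.1], [523.8, 104.5, 180.3], [576.8, 120.3, 181.6]]
 ring 1468 ((547.1229248046875, 104.22142028808594), (30.79311180114746, 137.07424926757812), np.float64(173.9480091854104))
```

View pics/st2.png

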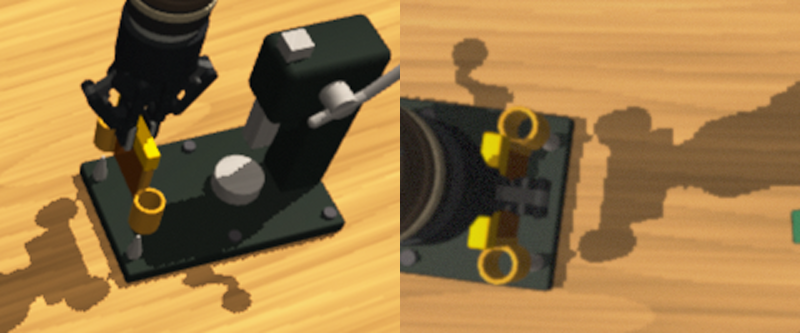

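View pics/w2.png

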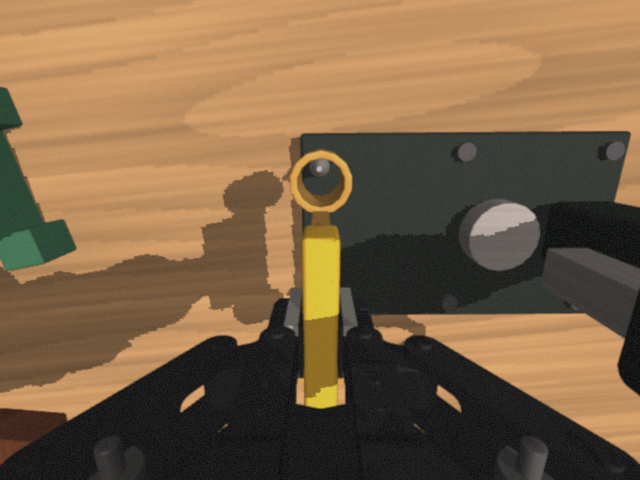

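```bash
python3 - <<'E'
from h import *
w=bot.snapshot("wrist"); z=bot.read_state()["ee_pos"]
g=cv2.cvtColor(w["frame"],cv2.COLOR_BGR2GRAY); r=g[158:182,308:334]; v,u=np.nonzero(r>r.max()*.8); print("tip px",u.mean()+308,v.mean()+158,len(u),r.max())
print("tip",ray(w,u.mean()+308,v.mean()+158,56))
d=bot.silhouettes(w,"guard")[0]; p,u,v=pts(w,d["region"]); k=(abs(p[:,2]-(z[2]-45))<5)&(v<213)
c=cv2.minEnclosingCircle(np.stack([u[k],v[k]],1).astype(np.float32)); print(c, ray(w,*c[0],z[2]-45), cv2.minEnclosingCircle(p[k,:2].astype(np.float32)),p[k,2].mean())
print(z)
E
```

```text
tip px 319.41509433962267 162.73584905660377 53 185
tip [488.44468727 108.63385632  56.        ]
((320.8235168457031, 181.91175842285156), 31.93355369567871) [493.975336   108.85732464 124.9858747 ] ((494.3639221191406, 108.48857879638672), 15.851349830627441) 125.04634173148526
[549.77658479 103.34862167 169.9858747 ]
```

Emit:
step_arm([
  [[1,-0.0015,-0.0005,0,0,0,0],[1,-0.0015,-0.0005,-0.01,0,0,0],[1,-0.0015,-0.0005,-0.02,0,0,0],[1,-0.0015,-0.0005,-0.026,0,0,0],[1,-0.0015,-0.0005,-0.031,0,0,0],[1,-0.0015,-0.0005,-0.036,0,0,0],[1,-0.0015,-0.0005,-0.04,0,0,0],[1,-0.0015,-0.0005,-0.044,0,0,0],[1,-0.0015,-0.0005,-0.047,0,0,0],[1,-0.0015,-0.0005,-0.05,0,0,0],[1,-0.0015,-0.0005,-0.05,0,0,0],[1,-0.0015,-0.0005,-0.05,0,0,0]],
])

```text
time: 7.92
ee_pos: [547.9, 102.9, 119.2]
eef_rot: [-1.132, 1.257, 1.132]
contact_force: [0.5, -0.6, -2.1]
finger_gap: 12.9
```

Emit:
step_arm([
  [[1,0,0,-0.003,0,0,0],[1,0,0,-0.006,0,0,0],[1,0,0,-0.009,0,0,0],[1,0,0,-0.011,0,0,0],[1,0,0,-0.013,0,0,0],[1,0,0,-0.014,0,0,0],[1,0,0,-0.014,0,0,0],[1,0,0,-0.014,0,0,0]],
])

```text
time: 8.58
ee_pos: [547.9, 102.9, 105.3]
eef_rot: [-1.132, 1.257, 1.132]
contact_force: [0.3, 0.2, -2.0]
finger_gap: 13.3
```

```bash
python3 - <<'E'
from h import *
st=bot.read_state(); print(st["ee_pos"],st["contact_force"],st["ft_torque"],st["finger_gap"])
s=bot.snapshot("scene");t=bot.snapshot("top")
for n,c in (("scene",s),("top",t)):
  for d in bot.silhouettes(c,"guard")[:1]:
    q,u,v=pts(c,d["region"]); print(n,np.percentile(q,[3,97],axis=0).round(1).tolist())
    k=abs(q[:,2]-60)<5; print(" ring",k.sum(),line(q[k]),q[k,2].mean())
a=s["frame"][120:270,360:480];b=t["frame"][170:320,140:260]
cv2.imwrite("pics/st3.png",np.hstack([cv2.resize(x,(400,500),interpolation=cv2.INTER_CUBIC) for x in (a,b)]))
E
```

```text
[547.93896432 102.87315682 105.30487551] [ 0.31954928  0.20202959 -2.03356141] [0.03070889 0.00439927 0.01727466] 13.282022357351174
scene [[497.0, 83.9, 21.1], [619.5, 111.6, 116.8]]
 ring 195 ((558.2489013671875, 103.01310729980469), (31.17269515991211, 124.66893768310547), np.float64(178.46138054470794)) 59.531577804109006
top [[482.0, 82.5, 19.1], [614.4, 121.0, 114.6]]
 ring 384 ((547.5787353515625, 103.01934814453125), (31.001808166503906, 140.56321716308594), np.float64(173.72517376592896)) 58.41169291502259
```

View pics/st3.png

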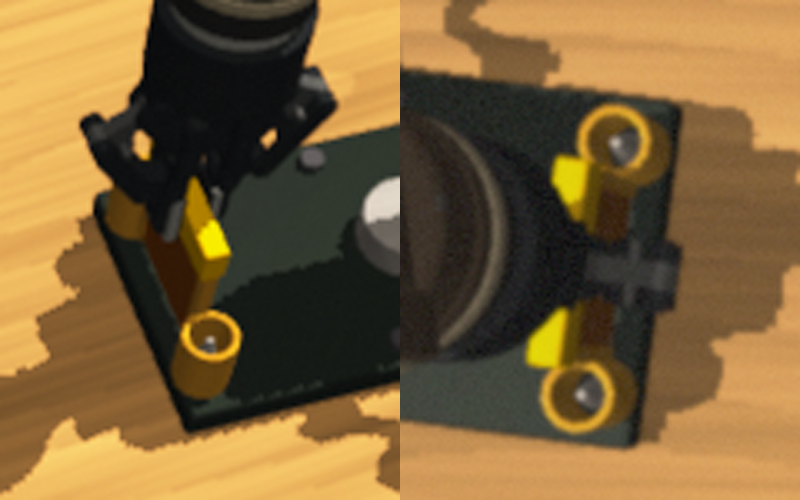

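Both pintle tips show inside the sockets, in the scene view (far socket at px (208,343)) and in the top view (at (622,145) and (590,395)). The wrist force still reads about the guard's weight, so I'll lower it the last 1–2 mm.

Emit:
step_arm([
  [[1,0,0,-0.0005,0,0,0],[1,0,0,-0.001,0,0,0],[1,0,0,-0.0015,0,0,0],[1,0,0,-0.0015,0,0,0],[1,0,0,-0.0015,0,0,0]],
])

```text
time: 9.2
ee_pos: [548.0, 102.9, 104.8]
eef_rot: [-1.132, 1.256, 1.131]
contact_force: [-2.9, -0.3, 4.7]
finger_gap: 12.9
```

The contact force is now +4.7 N upwards, so the guard is seated. I'll open the fingers and then retreat upwards.

Emit:
step_arm([
  [[0.8,0,0,0,0,0,0],[0.6,0,0,0,0,0,0],[0.4,0,0,0,0,0,0],[0.2,0,0,0,0,0,0],[0,0,0,0,0,0,0],[0,0,0,0,0,0,0],[0,0,0,0,0,0,0],[0,0,0,0,0,0,0],[0,0,0,0.01,0,0,0],[0,0,0,0.03,0,0,0],[0,0,0,0.06,0,0,0],[0,0,0,0.09,0,0,0],[0,0,0,0.12,0,0,0],[0,0,0,0.14,0,0,0],[0,0,-0.03,0.15,0,0,0],[0,0,-0.065,0.15,0,0,0],[0,0,-0.1,0.15,0,0,0],[0,0,-0.13,0.15,0,0,0],[0,0,-0.13,0.15,0,0,0],[0,0,-0.13,0.15,0,0,0]],
])

```text
time: 10.87
ee_pos: [547.8, -28.5, 254.6]
eef_rot: [-1.13, 1.257, 1.129]
contact_force: [0.6, 0.3, -0.9]
finger_gap: 85.4
```

```bash
python3 - <<'E'
from h import *
st=bot.read_state(); print(st["ee_pos"],st["contact_force"],st["finger_gap"],st["time"])
s=bot.snapshot("scene");t=bot.snapshot("top")
for n,c in (("scene",s),("top",t)):
  p,u,v=pts(c,yellow(c)); k=(p[:,2]>108)&(p[:,2]<122); print(n,"rail",k.sum(),line(p[k]) if k.sum()>5 else "",p[k,2].mean())
  for d in bot.silhouettes(c,"guard")[:1]:
    q,u,v=pts(c,d["region"]); print(n,np.percentile(q,[3,97],axis=0).round(1).tolist())
    k=abs(q[:,2]-60)<5; print(" ring",k.sum(),line(q[k]),q[k,2].mean())
  for d in bot.silhouettes(c,"blank")[:1]:
    q,u,v=pts(c,d["region"]); print("blank",np.percentile(q,[2,50,98],axis=0).round().tolist())
a=s["frame"][120:270,360:480];b=t["frame"][170:320,140:260]
cv2.imwrite("pics/st4.png",np.hstack([cv2.resize(x,(400,500),interpolation=cv2.INTER_CUBIC) for x in (a,b)]))
E
```

```text
[547.84752344 -28.53852839 254.5824648 ] [ 0.56081113  0.31217705 -0.85600434] 85.44231977429293 10.8667
scene rail 275 ((549.1741333007812, 104.93403625488281), (14.475846290588379, 82.75904083251953), np.float64(173.78798733556678)) 115.28831320588641
scene [[484.1, 84.7, 24.8], [619.5, 115.0, 116.7]]
 ring 292 ((550.4714965820312, 104.28660583496094), (32.420597076416016, 141.97802734375), np.float64(176.6149773191954)) 59.316155067920675
blank [[415.0, -164.0, -0.0], [503.0, -145.0, 40.0], [551.0, -121.0, 97.0]]
top rail 0  nan
blank [[411.0, -164.0, 34.0], [479.0, -143.0, 39.0], [546.0, -123.0, 95.0]]<stdin>:5: RuntimeWarning: Mean of empty slice.
  ret = ret.dtype.type(ret / rcount)
```

View pics/st4.png

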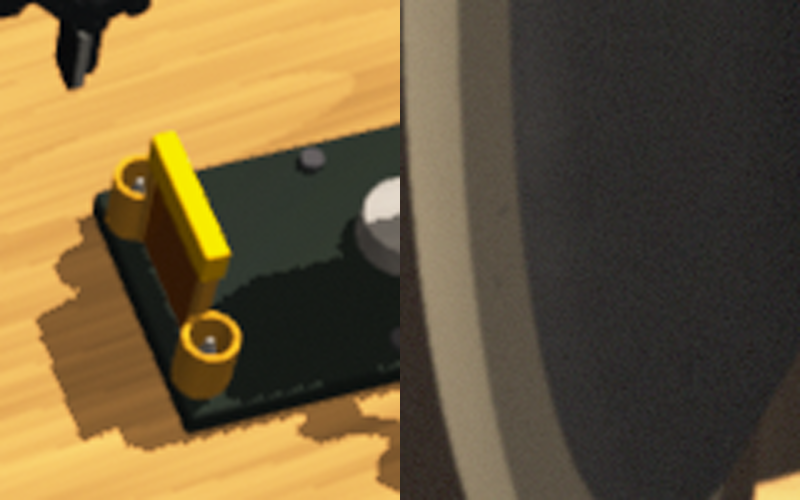

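The guard stands upright on the press, its rail top at 115 mm as expected for fully home (20 + 95). A pintle shows in each socket, at px (138,183) and (208,345). The blank hasn't moved and the gripper is clear.

```bash
python3 -c "
from plant import bot
print(bot.finish_job())"
```

```text
the job is handed in; nothing more can be done
None
```

The guard is hung on the press, and I handed the job in at about 11 s of the 43 s allowed. I gripped it by its yellow rail, carried it over, turned it 11° to match the pintles and lowered it in small steps. I stopped when the wrist force rose to about +5 N, then opened the fingers and backed away.

**Last checks, from the scene camera:**
- **Seating:** the rail top is at 115.3 mm, and fully home would be 115 mm. A pintle shows in each socket.
- **Position:** the rail centre is about (549, 105) mm, against a pintle midpoint of about (549, 103.5) mm. The rail direction is 173.8°, against 174.1° for the line of pintles.
- **Green plate:** it moved no more than about 1 mm, which is within measurement noise.
- **Gripper:** it is open and clear, with no contact force.

**Failed or disagreed:**
- **Top camera:** the arm blocked it at the end, so it did not confirm the final pose. Its last view, before release, showed both pintles in the sockets.
- **Camera offset:** the scene and top cameras differed by 2–4 mm on the pintles, so I averaged them and corrected from relative views.
- **Pintle tip:** the automatic tip detection in the wrist view picked up part of the ring, so I used the tip as read by eye instead.
- **Socket ring:** a scene-camera fit to the socket tops gave 176.6°. I trusted the rail fit more.

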